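Uncouple the drawbar: draw the spring latch, lift the coupler off the ball and hold it up

TASK

The trailer drawbar on the bench stand is coupled to the hitch ball. Uncouple it: take the latch by its cross grip, pull it out sideways as far as it goes against its spring and, keeping it drawn, lift the coupler off the ball until there are about 3 cm or more of clear air between the top of the ball and the coupler's lower rim. Finish still holding the drawbar up like that in the gripper - nothing else carries it, so do not let go - and leave the loose tools and parts lying where they are.

Things in the scene. Friction and masses are not known exactly. Their poses are not given: they have to be found in the camera images.
- latch_grip (a point): Centre of the latch's cross grip: black round bar, 18 mm thick, 70 mm long, level, along the drawbar (own y axis), on an upright steel strip (6 x 34 mm); 54 mm above and 74 mm beside the ball's centre, 159 mm above the bench. -x: the way the latch pulls out (level, square to the drawbar); z up. The coupler's dome tops out 22 mm below this point, 37 mm from the strip. Rides with the latch.
- latch (a joint): How far the latch is drawn, m: 0 = home, its plate under the ball, drawbar locked down; 0.018 = right out, at its stop. The spring pushes it home with about 5 N at 0, 11 N at 0.018, and sends it back when let go. The drawbar comes free only while it is drawn more than about 0.010, kept so until the coupler is off the ball.
- drawbar (a joint): Angle (rad) by which the drawbar is raised about its pivot bolt: 0 = level, coupler seated on the ball; positive = coupler end up; stop at 0.7. It weighs about 0.8 kg (about 5 N to lift at the latch), swings freely and falls back when let go. At 0.25 the coupler's rim is about 31 mm above the top of the ball.
- pivot (a point): Centre of the drawbar's pivot bolt, between the two lugs of the grey frame cross-member; fixed, 105 mm above the bench, 260 mm from the ball and level with its centre. The bolt runs along this point's x axis; the drawbar (40 mm square tube) runs from here along -y to the ball. The latch grip swings on an arc about the bolt as the drawbar rises.
- ball_top (a point): Top of the 50 mm steel hitch ball, fixed on its ball mount, 130 mm above the bench (ball's centre 25 mm below). Hidden inside the coupler at the start. z up, y towards the pivot, -x towards the latch's side.
- coupler_mouth (a point): Centre of the coupler's round lower rim (68 mm across), on the drawbar; at the start 8 mm below the ball's centre, that is 33 mm below the top of the ball. Its height above ball_top is the clear air gained.
- hitch_pin: Bystander, loose, to be left alone: bent steel hitch pin, 16 mm thick, 115 mm long, lying on the base plate beside the drawbar. Origin under its middle.
- big_nut: Bystander, loose, to be left alone: large steel hex nut, 42 mm over corners, 20 mm high, lying on the base plate on the latch side. Origin under its middle.
- wrench: Bystander, loose, to be left alone: combination wrench, 200 mm long, lying on the bench on the latch side. Origin under its middle.
- grease_tin: Bystander, loose, to be left alone: round grease tin, 90 mm across, 65 mm high, standing on the bench on the side away from the latch. Origin under its middle.
- grease_brush: Bystander, loose, to be left alone: flat grease brush with a wooden handle, 220 mm long, lying on the bench on the side away from the latch. Origin under its middle.
- hammer: Bystander, loose, to be left alone: hammer, 280 mm long, lying on the bench beyond the ball mount's receiver. Origin under its middle.
- tube_offcut: Bystander, loose, to be left alone: offcut of square steel tube, 40 x 110 x 40 mm, lying on the bench on the latch side. Origin under its middle.

How it is judged:
By the outcome, as a careful person would: the job done as asked, in the order asked, and still so for the second after the job is handed in, while the arm keeps its last pose, push and grip.
It also fails if it takes over 40 s, if anything falls off the work surface, if the arm or the gripper's body presses on something with over 40 N, if the wrist force passes 120 N, or if a joint passes its speed limit or range.

ROBOT

A 6-joint arm with a two-finger parallel gripper is mounted at the origin on the work surface. World frame = base frame: x ahead of the robot, y to its left, z up, the work surface at z = 0. Lengths are in mm, angles in rad, forces in N, time in s.
With the tool pointing down it reaches from about 300 to 775 mm from the base axis. Payload 14.6 kg.
Tool frame: the origin (TCP) lies at the very end of the fingers, on their centre line; the grasp point (between the pads) lies 19 mm behind it; z points along the fingers, y is the line along which they close (so a half turn about z gives the same grasp; the last joint's range is limited). The gripper opens to 94 mm and grips with 3 to 60 N. Pads are 16 mm wide; open, the fingers measure 119 mm over their backs; the gripper's body (75 mm by 177 mm) begins 78 mm behind the grasp point.
Start: joints at [-1.168, 0.3, 1.521, -0, 1.321, -0.067], TCP at [248.981, -490.406, 205.446] pointing down, gripper open.
Joint ranges: [-3.03, 3.03], [-0.79, 2.21], [0.23, 2.52], [-1.04, 4.18], [0, 3.07], [-2.55, 2.55]. Speed limits (rad/s): [2.22, 2.22, 2.57, 3.14, 3.14, 3.14].

INTERFACE

Orientations are given as [roll, pitch, yaw] about the fixed x, y, z axes, in that order (R = Rz(yaw) Ry(pitch) Rx(roll)).
In Python, from cell import manip gives the robot as it stands.
- The arm moves only by the tool servo_tool, never from a script. Its argument "motion" is a list that holds one entry, the list of rows, each a list of 7 numbers: the shift along the world's x, y, z as a fraction of full scale, then the turn, a rotation vector about the world's x, y, z as a fraction of full scale, then the closure, from 0 (fully open) to 1 (shut). In form: [[[x, y, z, rx, ry, rz, gripper], ...]]. A call has 1 to 10 rows; each row is the pose to reach, as a shift and turn from the pose commanded when the call began, turning the shorter way round; what a row does not reach only later rows make up. Full scale, the value 1, is 0.5 m for a shift and pi rad for a turn. A row lasts 1/10 s, in which the tool goes at most 50 mm and 8.59 degrees, less where a joint would pass 70% of its speed; a pose out of reach is approached as far as the arm can. A call with a number of a shift or a turn outside -1 to 1 is refused whole. A call with a gripper value outside its range is refused whole. The fingers move at their own pace and stop on an object; "newtons" is the grip in N (left out, the last holds). Time passes only in rows, so rows that repeat a pose let the fingers close. It gives the time, the measured TCP pose, the force, the opening and the grip force at its end, in the units of the state.
- manip.read_state(): the state, without advancing time (a new reading comes with each control period).
- manip.camera(name): name is "side" or "top" or "wrist"; returns a dict with "frame" (384x512x3 uint8, red, green, blue), "range_z" (384x512 float32, mm along the optical axis (not along the pixel's ray), 0 where there is no reading), "vfov" (degrees; the focal length in pixels is half the picture's height over the tangent of half this angle, whatever the lens; pixels are square), "cx", "cy" (the principal point, pixels), "k1" (the pictures are not rectified: a ray, as slopes to the right and down, at radius r is drawn at 1 + k1 r^2 times it, then the intrinsics apply), "cam_to_world" (4x4, takes a point from camera to world coordinates). Camera axes: x right, y down, z forward; pixel columns grow to the right and rows downward; lengths in mm; the calibration is good to about 2 mm. A picture is of the moment at which its call begins.
- manip.sign_off(): hands the job in; it is judged then, once.
The state is a dict: "clock": time; "joints": joint angles; "qd": joint speeds; "effort": joint torques, N m; "eef_pos": TCP position; "eef_rot": TCP orientation; "wrist_force": force on the tool from outside, world axes, zero at the start; "moment": the same for the moment, N m; "finger_gap": finger opening in mm; "finger_force": force on a finger pad.
Only numpy, scipy, OpenCV 4.12 (cv2) and the standard library are available. Lean on these libraries where they do the work, as an engineer would, in place of code of your own. Each camera call takes 0.05 s, during which the arm holds its last target. There are 200 camera calls.

## Working session

There is one attempt and no reset: what is moved stays moved. The work goes in short steps, Python scripts to look and compute and a tool call to move; the robot and the scene stay as the last step left them, time stands still between calls to the robot, and variables do not carry over. Pictures are saved under pics/ and viewed, at most 10 in all, crops included, and the job is handed in when it is done.

Besides the shell and the picture viewer there is one more tool, called after "Emit:" by a JSON object that holds its "op" and its "data". servo_tool: Moves the arm, as the interface text tells. Its arguments: {"type":"object","properties":{"motion":{"type":"array"},"newtons":{"type":"number"}},"required":["motion"]}

```bash
mkdir -p pics; cat > h.py <<'E'
import numpy as np, cv2
from cell import manip
def cam(n):
    c=manip.camera(n); c['f']=c['frame'].shape[0]/2/np.tan(np.radians(c['vfov'])/2); return c
def cloud(c):
    H,W=c['range_z'].shape; f=c['f']
    K=np.array([[f,0,c['cx']],[0,f,c['cy']],[0,0,1.]])
    v,u=np.mgrid[0:H,0:W]
    p=cv2.undistortPoints(np.stack([u,v],-1).reshape(-1,1,2).astype(np.float64),K,np.array([c['k1'],0,0,0.])).reshape(H,W,2)
    z=c['range_z'][...,None].astype(float)
    P=np.concatenate([p*z,z],-1); T=np.array(c['cam_to_world'])
    return P@T[:3,:3].T+T[:3,3]
def save(c,n): cv2.imwrite('pics/'+n,c['frame'][...,::-1])
E
python3 - <<'E'
from h import *
a=[]
for n in('top','side'):
    c=cam(n); save(c,n+'1.png'); P=cloud(c); np.save(n+'1.npy',P); a.append(c['frame']); print(n,np.array(c['cam_to_world']).round(2).tolist(),c['f'])
cv2.imwrite('pics/both.png',np.vstack(a)[...,::-1])
print(manip.read_state())
E
```

```text
top [[-0.03, -1.0, 0.06, 515.92], [-1.0, 0.03, -0.0, -4.87], [0.0, -0.06, -1.0, 1120.43], [0.0, 0.0, 0.0, 1.0]] 381.2123783790015
side [[-0.99, -0.07, 0.09, 484.52], [-0.12, 0.52, -0.85, 810.62], [0.01, -0.85, -0.52, 608.58], [0.0, 0.0, 0.0, 1.0]] 415.7606448106854
{'clock': 0.1, 'joints': array([-1.16763156e+00,  3.00389928e-01,  1.52153119e+00,  2.32771609e-06,
        1.32066147e+00, -6.65869495e-02]), 'qd': array([-2.68586686e-03,  8.46964758e-04, -1.16566677e-03, -2.33047095e-04,
       -8.67140584e-05, -8.05056565e-04]), 'effort': array([ 1.39057465e-03, -5.32643580e+01, -3.53282261e+01,  7.09800376e-02,
        2.35068554e-02, -6.60486262e-05]), 'eef_pos': array([ 248.87942485, -490.20976295,  204.95194805]), 'eef_rot': array([-3.14060505e+00, -6.81182621e-05,  4.69751106e-01]), 'wrist_force': array([0.57199658, 0.0483224 , 1.27208318]), 'moment': array([ 0.04195974, -0.03135327, -0.03589301]), 'finger_force': 0.0, 'finger_gap': 93.94170406820449}
```

View pics/top1.png

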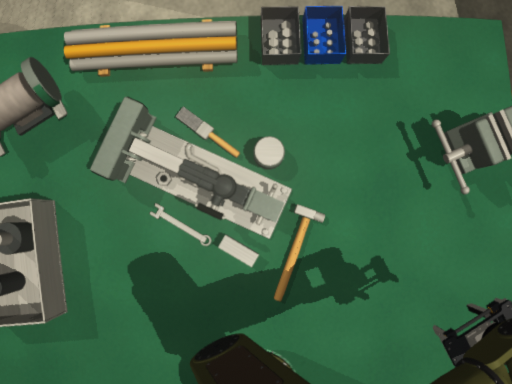

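View pics/side1.png

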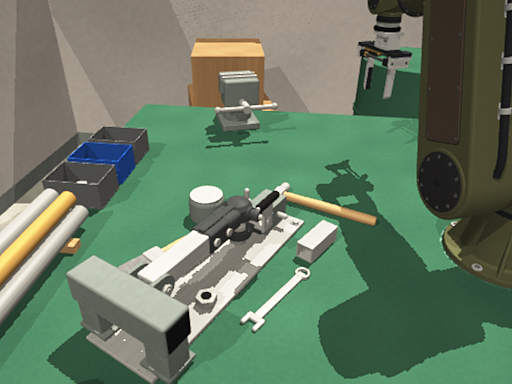

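The top view shows the coupler dome at about (224,187) and the black cross grip at about (209,211), with the cross-member at (122,140). In the side view the grip is at about (268,197). Next I'll measure these.

```bash
python3 - <<'E'
from h import *
for n,(u0,u1,v0,v1) in {'top':(190,240,165,225),'side':(215,300,180,240)}.items():
    P=np.load(n+'1.npy'); I=cv2.imread(f'pics/{n}1.png').max(-1)
    m=np.zeros(I.shape,bool); m[v0:v1,u0:u1]=1
    m&=(I<60)&(P[...,2]>148)&(P[...,2]<180)
    k,l,s,c=cv2.connectedComponentsWithStats(m.astype(np.uint8))
    for i in range(1,k):
        if s[i,4]>5:
            Q=P[l==i]; _,_,V=np.linalg.svd(Q-Q.mean(0)); t=(Q-Q.mean(0))@V[0]
            print(n,s[i],c[i].round(),Q.mean(0).round(1),((Q.min(0)+Q.max(0))/2).round(1),Q.max(0)[2].round(),V[0].round(3),np.ptp(t).round())
# tube axis: light pixels z 115-130 
P=np.load('top1.npy'); I=cv2.imread('pics/top1.png').max(-1)
for (u,v) in [(224,187),(150,150),(180,166),(122,140),(268,152),(163,178),(238,248)]: print(u,v,P[v,u].round(),I[v,u])
m=(P[...,2]>115)&(P[...,2]<132)&(I>130); m[:, :128]=0;m[:,190:]=0;m[200:]=0;m[:130]=0
Q=P[m]; r=cv2.minAreaRect(Q[:,:2].astype(np.float32)); print(len(Q),r)
E
```

```text
top [197 204  25  15 142] [209. 211.] [531.  103.3 166.5] [531.  104.3 165. ] 171.0 [-0.453 -0.891 -0.017] 64.0
side [256 191  23  22 195] [268. 200.] [531.  110.3 162.5] [532.5 106.6 159.3] 167.0 [ 0.447  0.894 -0.023] 73.0
224 187 [592.  67. 137.] 89
150 150 [699. 264. 120.] 208
180 166 [652. 182. 131.] 86
122 140 [725. 335. 137.] 143
268 152 [692. -53.  67.] 211
163 178 [632. 251.  30.] 50
238 248 [427.  39.  42.] 204
849 ((693.9135131835938, 247.05380249023438), (151.89295959472656, 77.1298828125), 72.17076110839844)
```

Emit:
{"op": "servo_tool", "data": {"motion": [[[0.1, 0.1, 0.1, 0, 0, 0.1, 0.4], [0.15, 0.2, 0.1, 0, 0, 0.1, 0.4], [0.2, 0.3, 0.1, 0, 0, 0.1, 0.4], [0.25, 0.4, 0.1, 0, 0, 0.1, 0.4], [0.28, 0.5, 0.1, 0, 0, 0.1, 0.4], [0.28, 0.6, 0.1, 0, 0, 0.1, 0.4], [0.28, 0.6, 0.1, 0, 0, 0.1, 0.4], [0.28, 0.6, 0.1, 0, 0, 0.1, 0.4], [0.28, 0.6, 0.1, 0, 0, 0.1, 0.4], [0.28, 0.6, 0.1, 0, 0, 0.1, 0.4]]], "newtons": 40}}

```text
clock: 1.1
eef_pos: [388.8, -191.2, 255.3]
eef_rot: [-3.141, 0.0, 0.783]
wrist_force: [-0.2, 0.6, 1.2]
finger_gap: 56.5
finger_force: 0.0
```

Emit:
{"op": "servo_tool", "data": {"motion": [[[0.05, 0.1, 0, 0, 0, 0.102, 0.4], [0.1, 0.2, 0, 0, 0, 0.102, 0.4], [0.15, 0.3, 0, 0, 0, 0.102, 0.4], [0.2, 0.4, 0, 0, 0, 0.102, 0.4], [0.25, 0.5, 0, 0, 0, 0.102, 0.4], [0.286, 0.592, 0, 0, 0, 0.102, 0.4], [0.286, 0.592, 0, 0, 0, 0.102, 0.4], [0.286, 0.592, 0, 0, 0, 0.102, 0.4], [0.286, 0.592, 0, 0, 0, 0.102, 0.4], [0.286, 0.592, 0, 0, 0, 0.102, 0.4]]]}}

```text
clock: 2.1
eef_pos: [532.0, 104.0, 255.3]
eef_rot: [-3.141, 0.0, 1.102]
wrist_force: [-0.4, 0.6, 0.2]
finger_gap: 56.7
finger_force: 0.0
```

```bash
python3 - <<'E'
from h import *
c=cam('wrist'); save(c,'w1.png'); P=cloud(c); np.save('w1.npy',P)
I=c['frame'].max(-1); m=(I<70)&(P[...,2]>146)&(P[...,2]<178)
k,l,s,ce=cv2.connectedComponentsWithStats(m.astype(np.uint8))
for i in range(1,k):
    if s[i,4]>50:
        Q=P[l==i]; r=cv2.minAreaRect(Q[:,:2].astype(np.float32)); print(s[i],ce[i].round(),np.round(r[0],1),np.round(r[1],1),r[2],np.percentile(Q[:,2],[5,50,95]).round(1))
print(manip.read_state()['eef_pos'],manip.read_state()['eef_rot'])
E
```

```text
[248 157  18  69 576] [257. 183.] [533.1 105.8] [67.3 16.1] 63.56265640258789 [163.7 166.2 168.8]
[532.0078561  104.09973324 255.47703556] [3.14155183e+00 9.50255883e-05 1.10237162e+00]
```

View pics/w1.png

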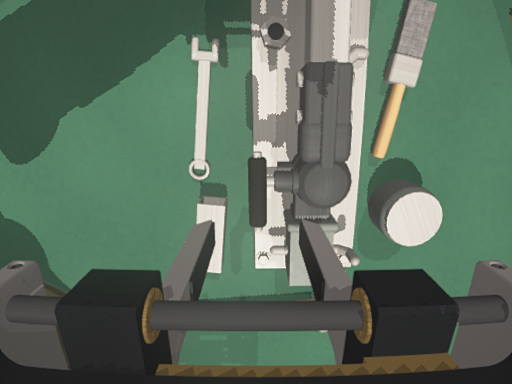

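The wrist view shows the black grip at (257,183), upright in the picture and centred between the fingers, with the dome at (325,178). The grip's centre is about (533,106) at 63.6°, so I'll descend and close.

Emit:
{"op": "servo_tool", "data": {"motion": [[[0.002, 0.003, -0.07, 0, 0, 0.002, 0.4], [0.002, 0.003, -0.14, 0, 0, 0.002, 0.4], [0.002, 0.003, -0.18, 0, 0, 0.002, 0.4], [0.002, 0.003, -0.21, 0, 0, 0.002, 0.4], [0.002, 0.003, -0.226, 0, 0, 0.002, 0.4], [0.002, 0.003, -0.226, 0, 0, 0.002, 0.4], [0.002, 0.003, -0.226, 0, 0, 0.002, 0.4]]]}}

```text
clock: 2.85
eef_pos: [533.3, 106.7, 143.3]
eef_rot: [3.141, -0.001, 1.11]
wrist_force: [0.5, -0.8, 1.1]
finger_gap: 56.6
finger_force: 0.0
```

Emit:
{"op": "servo_tool", "data": {"motion": [[[0, 0, -0.002, 0, 0, 0, 1], [0, 0, -0.002, 0, 0, 0, 1], [0, 0, -0.002, 0, 0, 0, 1], [0, 0, -0.002, 0, 0, 0, 1], [0, 0, -0.002, 0, 0, 0, 1], [0, 0, -0.002, 0, 0, 0, 1], [0, 0, -0.002, 0, 0, 0, 1], [0, 0, -0.002, 0, 0, 0, 1]]], "newtons": 50}}

```text
clock: 3.65
eef_pos: [533.5, 106.9, 141.6]
eef_rot: [3.14, -0.0, 1.111]
wrist_force: [4.6, -1.8, -2.0]
finger_gap: 16.7
finger_force: 50.0
```

Emit:
{"op": "servo_tool", "data": {"motion": [[[-0.009, 0.0045, 0, 0, 0, 0, 1], [-0.018, 0.009, 0, 0, 0, 0, 1], [-0.025, 0.0125, 0, 0, 0, 0, 1], [-0.0304, 0.0152, 0, 0, 0, 0, 1], [-0.0304, 0.0152, 0, 0, 0, 0, 1], [-0.0304, 0.0152, 0, 0, 0, 0, 1]]]}}

```text
clock: 4.25
eef_pos: [518.8, 114.1, 141.6]
eef_rot: [3.139, -0.0, 1.111]
wrist_force: [9.1, -4.8, -4.6]
finger_gap: 17.4
finger_force: 50.0
```

Emit:
{"op": "servo_tool", "data": {"motion": [[[-0.002, 0.001, 0, 0, 0, 0, 1], [-0.004, 0.002, 0, 0, 0, 0, 1], [-0.005, 0.0025, 0, 0, 0, 0, 1], [-0.005, 0.0025, 0, 0, 0, 0, 1]]]}}

```text
clock: 4.65
eef_pos: [517.7, 114.9, 142.2]
eef_rot: [3.135, -0.002, 1.11]
wrist_force: [17.5, -8.1, -4.2]
finger_gap: 16.8
finger_force: 50.0
```

Emit:
{"op": "servo_tool", "data": {"motion": [[[0.0011, 0.0022, 0.0156, -0.0085, 0.0043, 0, 1], [0.0024, 0.0048, 0.031, -0.0171, 0.0085, 0, 1], [0.0024, 0.0048, 0.031, -0.0171, 0.0085, 0, 1], [0.0024, 0.0048, 0.031, -0.0171, 0.0085, 0, 1]]], "newtons": 60}}

```text
clock: 5.05
eef_pos: [518.8, 117.3, 157.7]
eef_rot: [3.135, 0.059, 1.11]
wrist_force: [18.6, -8.7, -4.2]
finger_gap: 16.9
finger_force: 60.0
```

Emit:
{"op": "servo_tool", "data": {"motion": [[[0.0015, 0.003, 0.0154, -0.0085, 0.0043, 0, 1], [0.0032, 0.0065, 0.0308, -0.0171, 0.0085, 0, 1], [0.0051, 0.0103, 0.0458, -0.0256, 0.0128, 0, 1], [0.0072, 0.0145, 0.0608, -0.0342, 0.0171, 0, 1], [0.0096, 0.0192, 0.0758, -0.0427, 0.0213, 0, 1], [0.0121, 0.0242, 0.0904, -0.0513, 0.0256, 0, 1], [0.0148, 0.0297, 0.105, -0.0598, 0.0298, 0, 1], [0.0177, 0.0355, 0.1194, -0.0684, 0.0341, 0, 1], [0.0177, 0.0355, 0.1194, -0.0684, 0.0341, 0, 1], [0.0177, 0.0355, 0.1194, -0.0684, 0.0341, 0, 1]]]}}

```text
clock: 6.05
eef_pos: [527.5, 135.1, 216.8]
eef_rot: [3.137, 0.299, 1.109]
wrist_force: [19.0, -7.9, -4.9]
finger_gap: 16.2
finger_force: 60.0
```

```bash
python3 - <<'E'
from h import *
c=cam('side'); save(c,'s2.png'); P=cloud(c)
cv2.imwrite('pics/s2c.png',cv2.resize(c['frame'][110:330,120:400,::-1],None,fx=2.5,fy=2.5))
print({k:v for k,v in manip.read_state().items() if k in('wrist_force','eef_pos','finger_gap')})
E
```

```text
{'eef_pos': array([527.51089229, 135.0187392 , 216.71054809]), 'wrist_force': array([19.74448916, -7.26748684, -5.87773114]), 'finger_gap': 16.748704297675147}
```

View pics/s2c.png

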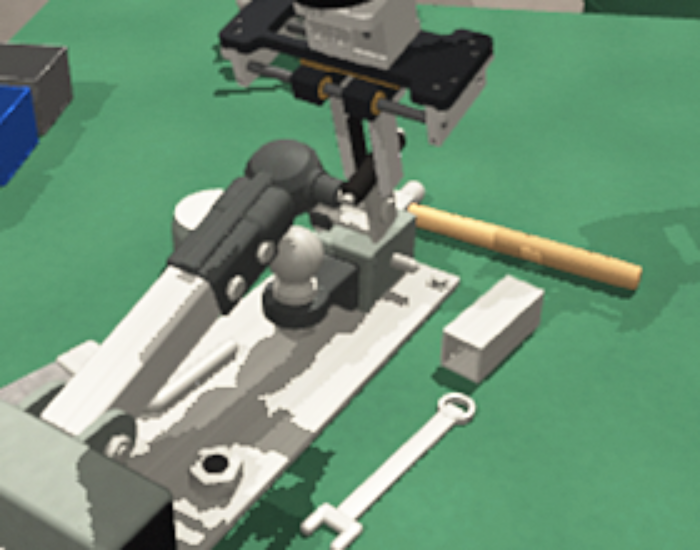

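The side view shows the bare ball at (297,255) in the crop. The coupler is well above it at (285,165), the grip is held between the fingers at (365,180), and the loose parts haven't moved. The wrist load is steady, so I'm handing in.

```bash
python3 -c "
from cell import manip
print(manip.sign_off())"
```

```text
the job is handed in; nothing more can be done
None
```

The drawbar is uncoupled and still held in the gripper with the latch fully drawn: I raised it about 0.30 rad, which puts the coupler roughly 4 cm clear of the ball by geometry (not measured directly), and the last picture shows the loose parts where they were.

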